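Lock the mixing canister into the paint mixer

ROBOT

A 6-joint arm with a two-finger parallel gripper is mounted at the origin on the work surface. World frame = base frame: x ahead of the robot, y to its left, z up, the work surface at z = 0. Lengths are in m, angles in rad, forces in N, time in s.
With the tool pointing down it reaches from about 0.35 to 0.775 m from the base axis. Payload 7.3 kg.
Tool frame: the origin (TCP) lies midway between the tips of the shut fingers; the grasp point (between the pads) lies 19 mm behind it (robot.tcp_to_grasp is the distance from the TCP to the grasp point, in m); x points along the fingers, z is the direction in which the jaws open and shut, and the axes are right-handed (so a half turn about x gives the same grasp; the last joint's range is limited). The gripper opens to 92 mm and grips with 3 to 60 N. Pads are 19 mm wide; open, the fingers measure 130 mm over their backs; the gripper's body (75 mm by 190 mm) begins 47 mm behind the grasp point.
Start: joints at [-1.379, 0.342, 1.524, -0, 1.275, -0.146], TCP at [0.174, -0.495, 0.227] pointing down, gripper open.
Joint ranges: [-2.53, 2.53], [-0.77, 2.02], [0.04, 2.7], [-1, 4.14], [0.28, 2.66], [-3.11, 3.11]. Speed limits (rad/s): [2.57, 2.57, 3.14, 3.14, 3.14, 3.14].

INTERFACE

Orientations are given as [roll, pitch, yaw] about the fixed x, y, z axes, in that order (R = Rz(yaw) Ry(pitch) Rx(roll)).
In Python, from cell import robot gives the robot as it stands.
- The arm moves only by the tool move_arm, never from a script. Its argument "deltas" is a list of rows, each an object with "dp": the shift along the tool's x, y, z in m, a list of three; "turn": the turn, a rotation vector about the tool's x, y, z in degrees, a list of three. A call has 1 to 10 rows; each row is the pose to reach, as a shift and turn from the pose commanded when the call began, along the tool's axes at that moment; what a row does not reach only later rows make up. A row lasts 1/10 s, in which the tool goes at most 50 mm and 8.59 degrees, less where a joint would pass 70% of its speed; a pose out of reach is approached as far as the arm can. A call with a gripper value outside its range is refused whole. "hand" is the finger opening in m, from 0 to 0.0918, set as the call begins (left out, the last holds). The fingers move at their own pace and stop on an object; "squeeze" is the grip in N (left out, the last holds). Time passes only in rows, so rows that repeat a pose let the fingers close. It gives the time, the measured TCP pose, the force and the opening at its end, in the units of the state.
- robot.observe(): the state, without advancing time (a new reading comes with each control period).
- robot.read_camera(name): name is "scene" or "top"; returns (picture, depth): 420x560x3 uint8, red, green, blue; 420x560 float32, m along the optical axis (not along the pixel's ray), 0 where there is no reading.
- robot.camera_info(name): a dict with "fx", "fy", "cx", "cy" (pixels), "R" (3x3) and "t" (3): a world point X has camera coordinates R X + t. Camera axes: x right, y down, z forward; pixel columns grow to the right and rows downward; lengths in m; the calibration is good to about 2 mm. A picture is of the moment at which its call begins. camera_info takes no time and is no camera call.
- robot.hand_in(): hands the job in, once; it reports no verdict.
The state is a dict: "time": time; "qpos": joint angles; "qvel": joint speeds; "joint_efforts": joint torques, N m; "tool_pos": TCP position; "tool_rot": TCP orientation; "contact_force": force on the tool from outside, world axes, zero at the start; "torque": the same for the moment, N m; "opening": finger opening in m.
Only numpy, scipy, OpenCV 4.12 (cv2) and the standard library are available. Lean on these libraries where they do the work, as an engineer would, in place of code of your own. Each camera call takes 0.05 s, during which the arm holds its last target.

TASK

Take the white mixing canister by the bar on its lid, rest it lightly and upright in the round socket of the paint mixer and feel for the two slots. Push it gently down against the spring and twist it a quarter turn clockwise (seen from above), easing it up to its stop so that it latches, let it spring back up under the rim and let go. Do not force it, and leave the other things on the table standing where they are.

Things in the scene. Friction and masses are not known exactly. Their poses are not given: they have to be found in the camera images.
- canister: Loose white plastic mixing canister, 0.19 to 0.32 kg, 122 mm tall, standing upright. Origin: centre of its underside, z up. Foot: round plug 44 mm in diameter up to 32 mm height, its lowest 5 mm tapering to 40 mm. Above it a 66 mm diameter body (32 to 76 mm) and a 68 mm lid (to 84 mm), with a grip bar on the lid.
- grip (a point): Middle of the grip bar on the lid, 103 mm above the canister's underside, on its axis. The bar is 58 mm long along the canister's x (the way the lugs point), 14 mm thick along its y, and 38 mm tall (84 to 122 mm above the underside).
- lug (a point): Middle of one of the two lugs on the plug. They stick out along the canister's own +x and -x to 32 mm from its axis, 12 mm wide (along y), from 12 to 19 mm above the underside. They are alike, so half a turn makes no difference.
- mixer: Fixed light grey paint mixer, 200 mm (x) by 170 mm (y), top 85 mm above the table; origin: centre of its underside, z up. On top an aluminium bayonet collar, 84 mm outside diameter, 35 mm tall, clamped so that it stays put in use, but at an unmeasured angle: its two opposite slots lie along the mixer's x axis turned by up to 34 degrees either way.
- socket (a point): Centre of the collar's mouth, level with its top (120 mm above the table), axes as the mixer's. Rim 5 mm thick, hole 48 mm in diameter, two slots 16 mm wide reaching 34 mm from the axis. While the lugs rest on the rim the canister's underside is 12 mm below this point. Find the slots by eye or by feel: turn slowly under a light push until the lugs drop.
- seat (a point): Where the underside of the locked canister lies, 24 mm below the collar's top: lugs bear up against the rim from below. A sprung plate meets the foot 4 mm above this point with 5.5 N and pushes back 0.9 N more per mm (9 N at this point, 13.5 N at the bottom).
- bottom (a point): Hard bottom for the canister's underside, 29 mm below the collar's top. Below the rim the lugs turn clockwise only (from above), 93 degrees to a hard, unyielding stop (ease up to it). From about 43 to 6 degrees before it there is a 3 mm tooth under the rim: keep the canister pushed to within 2 mm of this bottom to pass it. Behind the tooth the spring lifts it to the seat and it stays locked.
- interlock (a joint): Sprung safety plunger in the collar, m: 0 free, 0.0035 to 0.0070 when the canister is locked (a lug pushes it, 1 to 1.6 N; a thin pin then stands out of the collar's side by that much).
- paint_bottle: Red paint bottle, 48 mm diameter, 125 mm tall, standing on the table; origin: centre of its underside. Leave alone.
- paint_jar: Green jar, 60 mm diameter, 85 mm tall, standing on the table; origin: centre of its underside. Leave alone.
- tub: Empty blue plastic tub, 80 mm across, 55 mm tall; origin: centre of its underside. Leave alone.
- spool: Dark red thread cone, 72 mm diameter, 105 mm tall; origin: centre of its underside. Leave alone.
- glue_bottle: White bottle with a red cap, 72 mm diameter, 180 mm tall, no bar on top; origin: centre of its underside. Leave alone.

How it is judged:
By the outcome, as a careful person would: the job done as asked, in the order asked, and still so for the second after the job is handed in, with the robot touching nothing.
It also fails if it takes over 72 s, if anything falls off the work surface, if the arm or the gripper's body presses on something with over 40 N, if the wrist force passes 120 N, or if a joint passes its speed limit or range.

## Working session

There is one attempt and no reset: what is moved stays moved. The work goes in short steps, Python scripts to look and compute and a tool call to move; the robot and the scene stay as the last step left them, time stands still between calls to the robot, and variables do not carry over. Pictures are saved under pics/ and viewed, and the job is handed in when it is done.

Besides the shell and the picture viewer there is one more tool, called after "Emit:" as name(argument=value, ...) on one line, values as JSON. move_arm: Moves the arm, as the interface text tells. Its arguments: {"type":"object","properties":{"deltas":{"type":"array"},"hand":{"type":"number"},"squeeze":{"type":"number"}},"required":["deltas"]}

```bash
mkdir -p pics; ls; python3 - <<'E'
from cell import robot
import cv2,numpy as np
for n in("scene","top"):
    p,d=robot.read_camera(n); cv2.imwrite(f"pics/{n}0.png",p[:,:,::-1]); np.savez(f"pics/{n}0.npz",p=p,d=d)
    i=robot.camera_info(n); print(n,i)
print(robot.observe())
E
```

```text
pics
scene {'fx': 380.04023065844945, 'fy': 380.04023065844945, 'cx': 280.1841695470245, 'cy': 210.0723863974156, 'R': array([[-0.81635167,  0.57739566,  0.01357198],
       [ 0.42234323,  0.61282947, -0.66788191],
       [-0.39394942, -0.53949448, -0.74414351]]), 't': array([ 0.46712179, -0.24504323,  1.10176198])}
top {'fx': 469.7982855218114, 'fy': 469.7982855218114, 'cx': 283.43237539407005, 'cy': 217.1957749359405, 'R': array([[ 0.01456368, -0.99978056,  0.01505738],
       [-0.99720415, -0.01562668, -0.07307323],
       [ 0.07329249, -0.01395107, -0.99721291]]), 't': array([0.07639538, 0.62401774, 1.12303858])}
{'time': 0.1, 'qpos': array([-1.37899233e+00,  3.42660287e-01,  1.52488653e+00,  8.55412635e-06,
        1.27538463e+00, -1.46029828e-01]), 'qvel': array([-0.00129994, -0.00159003, -0.00304065, -0.00069963,  0.00044177,
        0.00189883]), 'joint_efforts': array([ 1.17276752e-03, -4.32005560e+01, -2.44693726e+01,  7.18858279e-02,
        5.26564009e-02, -5.08525966e-05]), 'tool_pos': array([ 0.17395102, -0.49498206,  0.2261229 ]), 'tool_rot': array([2.98945276, 1.56945751, 1.75648776]), 'contact_force': array([-0.32174497, -0.68556532,  0.17067577]), 'torque': array([0.01061977, 0.02278048, 0.01343836]), 'opening': 0.09198775495105335}
```

View pics/scene0.png

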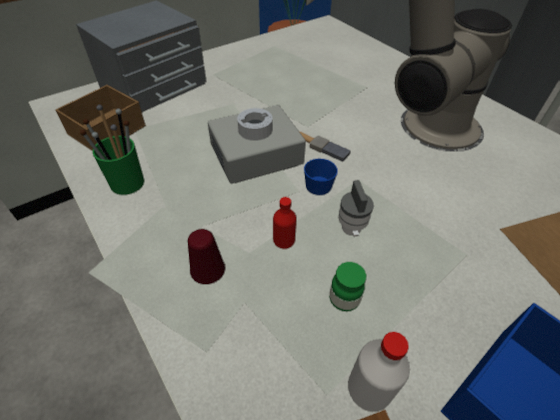

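View pics/top0.png

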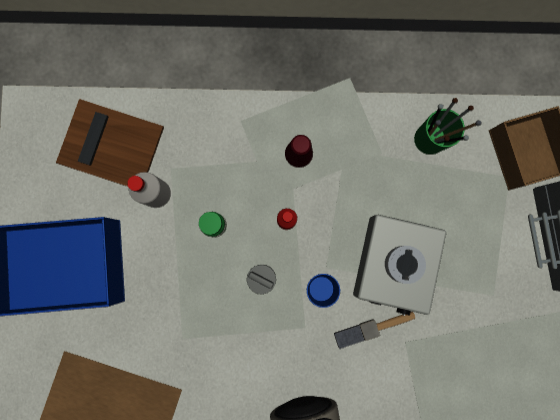

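The canister is at about (261,279) in the top view and the mixer collar at about (406,265). The tub is at (323,290), the jar at (211,224) and the red bottle at (287,218). I'll zoom in on the canister and collar next.

```bash
python3 - <<'E'
import cv2,numpy as np
z=np.load("pics/top0.npz");p=z['p'][:,:,::-1]
a=cv2.resize(p[240:320,225:305],(400,400),interpolation=cv2.INTER_CUBIC)
b=cv2.resize(p[225:305,366:446],(400,400),interpolation=cv2.INTER_CUBIC)
cv2.imwrite("pics/crop0.png",np.hstack([a,b]))
p=np.load("pics/scene0.npz")['p'][:,:,::-1]
a=cv2.resize(p[170:250,315:395],(400,400),interpolation=cv2.INTER_CUBIC)
b=cv2.resize(p[90:170,215:295],(400,400),interpolation=cv2.INTER_CUBIC)
cv2.imwrite("pics/crop1.png",np.hstack([a,b]))
E
```

```text
(no output)
```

View pics/crop0.png

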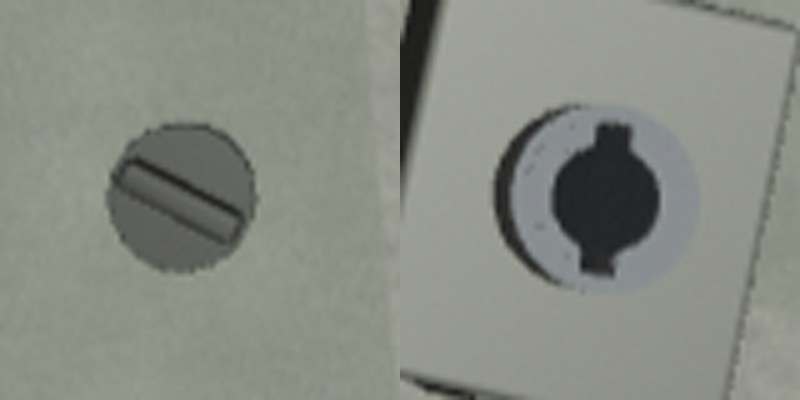

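View pics/crop1.png

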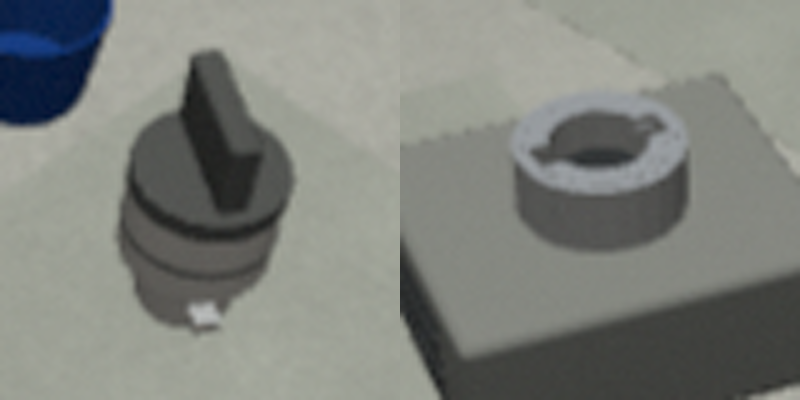

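The crops are clear. In the collar, the slots run nearly along image rows, which is world x. The bar runs diagonally across the lid. Next I'll measure both.

```bash
cat > h.py <<'E'
import cv2,numpy as np
from cell import robot
def ray(cam,uv,z):
    i=robot.camera_info(cam);R,t=np.array(i['R']),np.array(i['t'])
    uv=np.atleast_2d(uv).astype(float)
    d=np.c_[(uv[:,0]-i['cx'])/i['fx'],(uv[:,1]-i['cy'])/i['fy'],np.ones(len(uv))]@R
    C=-R.T@t
    return C+d*((z-C[2])/d[:,2])[:,None]
def proj(cam,X):
    i=robot.camera_info(cam);c=np.atleast_2d(X)@np.array(i['R']).T+i['t']
    return np.c_[c[:,0]/c[:,2]*i['fx']+i['cx'],c[:,1]/c[:,2]*i['fy']+i['cy']]
E
python3 - <<'E'
from h import *
z=np.load("pics/top0.npz");p,d=z['p'],z['d']
i=robot.camera_info("top");R,t=np.array(i['R']),np.array(i['t'])
v,u=np.mgrid[0:420,0:560]
X=(np.dstack([(u-i['cx'])/i['fx']*d,(v-i['cy'])/i['fy']*d,d])-t)@R
X[d==0]=np.nan
Z=X[...,2]
def box(a,u0,u1,v0,v1):
    m=np.zeros_like(a,bool);m[v0:v1,u0:u1]=a[v0:v1,u0:u1];return m
def circ(m,z,name):
    c=max(cv2.findContours(m.astype(np.uint8),cv2.RETR_EXTERNAL,cv2.CHAIN_APPROX_NONE)[0],key=cv2.contourArea)[:,0]
    P=ray("top",c,z)[:,:2].astype(np.float32)
    cc,r=cv2.minEnclosingCircle(P); e=cv2.fitEllipse(P); print(name,"minc",cc,r*2,"ell",e); return e
# lid
m=box((Z>0.065)&(Z<0.2),230,300,245,315); print("lid depth z",np.nanmedian(Z[m])); circ(m,.084,"lid")
b=box((Z>0.11)&(Z<0.14),230,300,245,315); c=np.argwhere(b)[:,::-1].astype(np.float32)
P=ray("top",c,.122)[:,:2].astype(np.float32); print("bar",cv2.minAreaRect(P),np.median(Z[b]),P.mean(0))
w=np.linalg.eigh(np.cov(P.T))[1][:,1];print("bar yaw",np.degrees(np.arctan2(w[1],w[0])))
# collar
m=box((Z>0.108)&(Z<0.15),370,450,225,310);print("collar z",np.nanmedian(Z[m])); circ(m,.12,"collar")
g=p.astype(int).sum(2); 
h=box(g<280,370,450,225,310); 
n,l,s,ce=cv2.connectedComponentsWithStats(h.astype(np.uint8)); k=l[265,407];h=l==k;print(s[k])
c=np.argwhere(h)[:,::-1];P=ray("top",c,.12)[:,:2].astype(np.float32);print("hole mean",P.mean(0),cv2.minAreaRect(P),)
w=np.linalg.eigh(np.cov(P.T))[1][:,1];print("slot yaw",np.degrees(np.arctan2(w[1],w[0])))
r=np.linalg.norm(P-P.mean(0),axis=1);Q=(P-P.mean(0))[r>.027];Q=Q*np.sign(Q[:,:1]);q=Q.mean(0);print("slot yaw2",np.degrees(np.arctan2(q[1],q[0])),r.max())
# other heights
for n_,(uu,vv) in dict(tub=(323,290),jar=(211,224),bottle=(287,218)).items(): print(n_,X[vv,uu])
# mixer top
m=box((Z>0.075)&(Z<0.098),340,460,205,320);c=np.argwhere(m)[:,::-1];P=ray("top",c,.085)[:,:2].astype(np.float32);print("mixer",cv2.minAreaRect(P),np.nanmedian(Z[m]))
E
```

```text
lid depth z 0.08512970459889763
lid minc (0.47557276487350464, 0.13571225106716156) 0.0671335905790329 ell ((0.4756442606449127, 0.13591040670871735), (0.06475075334310532, 0.06507693976163864), 82.31988525390625)
bar ((0.4757077991962433, 0.13582436740398407), (0.05718807503581047, 0.014352788217365742), 63.223655700683594) 0.12159127014681526 [0.47561494 0.13576639]
bar yaw 63.49623957807493
collar z 0.11984643129204342
collar minc (0.5145463943481445, -0.18659190833568573) 0.08706851303577423 ell ((0.5145689249038696, -0.18680299818515778), (0.08264388889074326, 0.08538125455379486), 174.63685607910156)
[396 250  22  30 434]
hole mean [ 0.51478696 -0.1881263 ] ((0.5149660110473633, -0.18852944672107697), (0.06075827404856682, 0.047321617603302), 24.960508346557617)
slot yaw 172.39280452952553
slot yaw2 -7.4775133 0.034060244
tub [ 0.44684655 -0.01384615  0.00619503]
jar [0.5999009  0.25275863 0.08516531]
bottle [0.61342969 0.07935992 0.12702713]
mixer ((0.5145801901817322, -0.1860741227865219), (0.17027617990970612, 0.19885341823101044), 77.86256408691406) 0.08504778779363842
```

```bash
cat >> h.py <<'E'
from scipy.spatial.transform import Rotation as Ro
def tool():
    s=robot.observe();R=Ro.from_euler('xyz',s['tool_rot']).as_matrix();return s,R
def plan(p,jaw=None):
    s,R=tool();print("t",round(s['time'],2),"tcp",s['tool_pos'].round(4),"F",s['contact_force'].round(1),"T",s['torque'].round(2),"open",round(s['opening'],4),"q",s['qpos'].round(2))
    print("jaw yaw",np.degrees(np.arctan2(R[1,2],R[0,2])).round(2),"tilt",np.degrees(np.arccos(-R[2,0])).round(2))
    if p is None:return
    print("dp",(R.T@(np.array(p)-s['tool_pos'])).round(4))
    if jaw is not None:
        a=np.radians(jaw);x=np.array([0,0,-1.]);z=np.array([np.cos(a),np.sin(a),0]);T=np.c_[x,np.cross(z,x),z]
        print("turn",np.degrees(Ro.from_matrix(R.T@T).as_rotvec()).round(2))
E
python3 - <<'E'
from h import *
plan([.4757,.1358,.2],153.5);plan([.4757,.1358,.2],-26.5)
print(tool()[1].round(3))
# refine collar: reproject circles on both views
for cam in("top","scene"):
    p=np.load(f"pics/{cam}0.npz")['p'][:,:,::-1].copy()
    for c,col in(((.5146,-.1867),(0,0,255)),((.5148,-.1885),(0,255,0))):
        big=cv2.resize(p,None,fx=6,fy=6,interpolation=cv2.INTER_CUBIC)
        o=proj(cam,[[*c,.12]])[0]
        for r in(.024,.042):
            th=np.linspace(0,2*np.pi,200);P=np.c_[c[0]+r*np.cos(th),c[1]+r*np.sin(th),0*th+.12]
            cv2.polylines(big,[((proj(cam,P)+.5)*6-.5).round().astype(int)],True,col,1)
        for s in(1,-1):
            a=np.radians(-7.5);e=proj(cam,[[c[0]+s*.034*np.cos(a),c[1]+s*.034*np.sin(a),.12]])[0];cv2.circle(big,tuple(((e+.5)*6).astype(int)),3,col,-1)
        x,y=(o*6).astype(int);cr=big[y-200:y+200,x-200:x+200]
        im=cr if col[2] else np.hstack([im,cr])
    cv2.imwrite(f"pics/ref_{cam}.png",im)
E
```

```text
t 0.1 tcp [ 0.174  -0.495   0.2261] F [-0.3 -0.7  0.2] T [0.01 0.02 0.01] open 0.092 q [-1.38  0.34  1.52  0.    1.28 -0.15]
jaw yaw -70.64 tilt 0.08
dp [ 0.0269  0.4938 -0.4951]
turn [ 1.3586e+02 -5.0000e-02  8.0000e-02]
t 0.1 tcp [ 0.174  -0.495   0.2261] F [-0.3 -0.7  0.2] T [0.01 0.02 0.01] open 0.092 q [-1.38  0.34  1.52  0.    1.28 -0.15]
jaw yaw -70.64 tilt 0.08
dp [ 0.0269  0.4938 -0.4951]
turn [-4.414e+01 -7.000e-02 -4.000e-02]
[[-0.     0.943  0.331]
 [ 0.001  0.331 -0.943]
 [-1.     0.    -0.001]]
```

View pics/ref_top.png

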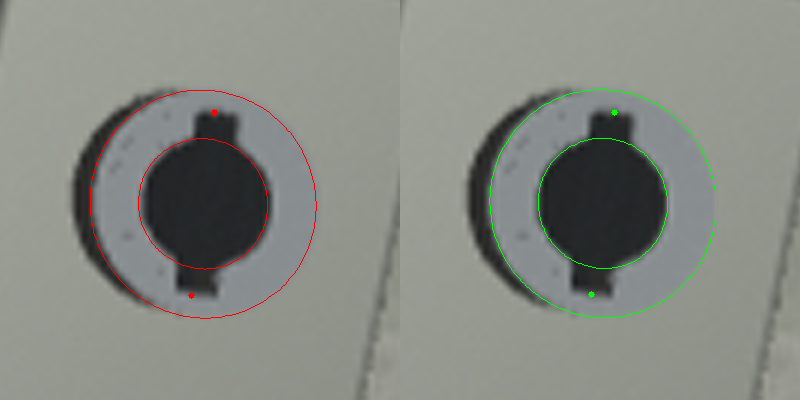

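View pics/ref_scene.png

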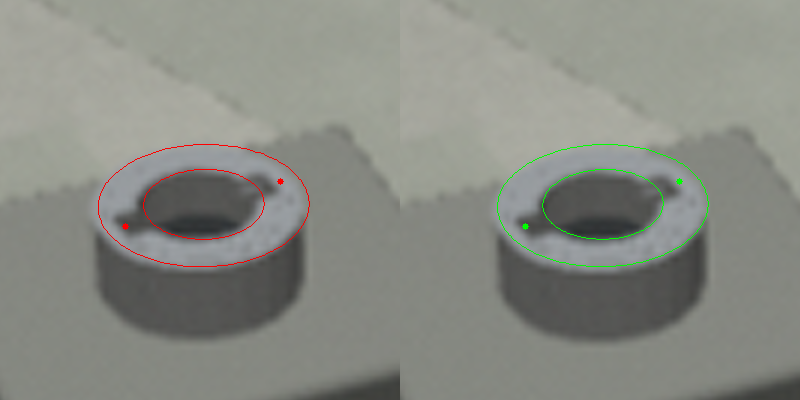

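```bash
python3 -c "
from h import *
plan([.46,-.17,.226],-50)"
```

```text
t 0.1 tcp [ 0.174  -0.495   0.2261] F [-0.3 -0.7  0.2] T [0.01 0.02 0.01] open 0.092 q [-1.38  0.34  1.52  0.    1.28 -0.15]
jaw yaw -70.64 tilt 0.08
dp [ 0.0005  0.3776 -0.2118]
turn [-20.64  -0.07  -0.03]
```

Emit:
move_arm(deltas=[{"dp":[0,0.04,-0.022],"turn":[-2,0,0]},{"dp":[0,0.08,-0.045],"turn":[-4,0,0]},{"dp":[0,0.12,-0.067],"turn":[-6,0,0]},{"dp":[0,0.16,-0.09],"turn":[-9,0,0]},{"dp":[0,0.2,-0.112],"turn":[-12,0,0]},{"dp":[0,0.24,-0.135],"turn":[-14,0,0]},{"dp":[0,0.28,-0.157],"turn":[-16,0,0]},{"dp":[0,0.32,-0.18],"turn":[-18,0,0]},{"dp":[0,0.36,-0.2],"turn":[-20,0,0]},{"dp":[0,0.378,-0.212],"turn":[-20.6,0,0]}], hand=0.05)

```text
time: 1.1
tool_pos: [0.4621, -0.1674, 0.2264]
tool_rot: [2.129, 1.57, 1.26]
contact_force: [0.2, -0.5, -0.0]
opening: 0.0502
```

```bash
python3 -c "
from h import *
plan([.4757,.1358,.2],-26.5)"
```

```text
t 1.1 tcp [ 0.4621 -0.1674  0.2264] F [ 0.2 -0.5 -0. ] T [-0.08 -0.01  0.02] open 0.0502 q [-0.5   0.28  1.61  0.    1.25  0.37]
jaw yaw -49.83 tilt 0.04
dp [ 0.0266  0.2059 -0.2229]
turn [-2.333e+01 -1.000e-02 -4.000e-02]
```

Emit:
move_arm(deltas=[{"dp":[0.003,0.03,-0.03],"turn":[-3,0,0]},{"dp":[0.006,0.06,-0.06],"turn":[-6,0,0]},{"dp":[0.01,0.09,-0.09],"turn":[-9,0,0]},{"dp":[0.014,0.12,-0.12],"turn":[-12,0,0]},{"dp":[0.017,0.15,-0.16],"turn":[-15,0,0]},{"dp":[0.02,0.175,-0.19],"turn":[-18,0,0]},{"dp":[0.022,0.195,-0.21],"turn":[-20,0,0]},{"dp":[0.025,0.206,-0.223],"turn":[-22,0,0]},{"dp":[0.027,0.206,-0.223],"turn":[-23.3,0,0]},{"dp":[0.027,0.206,-0.223],"turn":[-23.3,0,0]}])

```text
time: 2.1
tool_pos: [0.4747, 0.133, 0.1991]
tool_rot: [-2.227, 1.569, -2.693]
contact_force: [-0.9, -0.5, 0.2]
opening: 0.0501
```

```bash
python3 -c "
from h import *
plan([.4757,.1358,.090],-26.5)"
```

```text
t 2.1 tcp [0.4747 0.133  0.1991] F [-0.9 -0.5  0.2] T [-0.03 -0.09  0.02] open 0.0501 q [ 0.12  0.31  1.65 -0.    1.18  0.58]
jaw yaw -26.68 tilt 0.08
dp [ 0.1091  0.003  -0.0002]
turn [-0.18 -0.05  0.06]
```

Emit:
move_arm(deltas=[{"dp":[0.02,0.003,0],"turn":[0,0,0]},{"dp":[0.045,0.003,0],"turn":[0,0,0]},{"dp":[0.07,0.003,0],"turn":[0,0,0]},{"dp":[0.09,0.003,0],"turn":[0,0,0]},{"dp":[0.1,0.003,0],"turn":[0,0,0]},{"dp":[0.105,0.003,0],"turn":[0,0,0]},{"dp":[0.108,0.003,0],"turn":[0,0,0]},{"dp":[0.108,0.003,0],"turn":[0,0,0]}])

```text
time: 2.9
tool_pos: [0.4768, 0.1356, 0.0921]
tool_rot: [0.432, 1.57, -0.036]
contact_force: [0.8, 0.6, 0.3]
opening: 0.0501
```

```bash
python3 -c "
from h import *
plan([.4757,.1358,.090],-26.5)
p,d=robot.read_camera('scene');cv2.imwrite('pics/s1.png',cv2.resize(p[130:270,260:440,::-1],None,fx=4,fy=4))"
```

```text
t 2.9 tcp [0.4768 0.1356 0.0921] F [0.8 0.6 0.3] T [ 0.02 -0.05  0.01] open 0.0501 q [ 0.12  0.45  1.79 -0.    0.91  0.59]
jaw yaw -26.77 tilt 0.05
dp [ 0.0021 -0.0004 -0.0011]
turn [-0.27  0.04 -0.02]
```

View pics/s1.png

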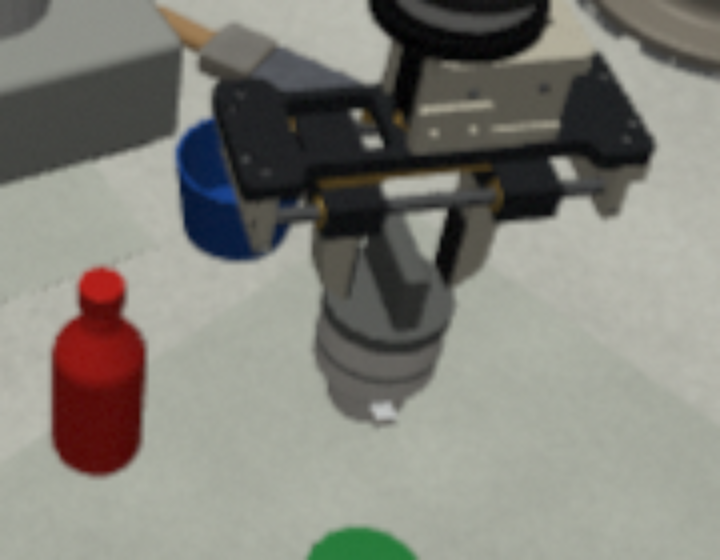

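The fingers straddle the bar, which is at about (395,270), with room on both sides and well clear of the tub at (240,190). I'll close now.

Emit:
move_arm(deltas=[{"dp":[0.001,0,-0.001],"turn":[0,0,0]},{"dp":[0.001,0,-0.001],"turn":[0,0,0]},{"dp":[0.001,0,-0.001],"turn":[0,0,0]},{"dp":[0.001,0,-0.001],"turn":[0,0,0]},{"dp":[0.001,0,-0.001],"turn":[0,0,0]},{"dp":[0.001,0,-0.001],"turn":[0,0,0]},{"dp":[0.001,0,-0.001],"turn":[0,0,0]},{"dp":[0.001,0,-0.001],"turn":[0,0,0]}], hand=0.0, squeeze=35)

```text
time: 3.75
tool_pos: [0.4755, 0.1363, 0.0907]
tool_rot: [-1.661, 1.571, -2.128]
contact_force: [-0.7, -0.2, -0.0]
opening: 0.014
```

```bash
python3 -c "
from h import *
plan([.4757,.1358,.230],-26.5)"
```

```text
t 3.75 tcp [0.4755 0.1363 0.0907] F [-0.7 -0.2 -0. ] T [ 0.04 -0.08  0.  ] open 0.014 q [ 0.12  0.45  1.79 -0.    0.91  0.59]
jaw yaw -26.75 tilt 0.01
dp [-0.1393 -0.0004  0.0004]
turn [-0.25 -0.    0.01]
```

Emit:
move_arm(deltas=[{"dp":[-0.01,0,0],"turn":[0,0,0]},{"dp":[-0.025,0,0],"turn":[0,0,0]},{"dp":[-0.045,0,0],"turn":[0,0,0]},{"dp":[-0.07,0,0],"turn":[0,0,0]},{"dp":[-0.095,0,0],"turn":[0,0,0]},{"dp":[-0.12,0,0],"turn":[0,0,0]},{"dp":[-0.145,0,0],"turn":[0,0,0]},{"dp":[-0.16,0,0],"turn":[0,0,0]},{"dp":[-0.165,0,0],"turn":[0,0,0]},{"dp":[-0.165,0,0],"turn":[0,0,0]}])

```text
time: 4.75
tool_pos: [0.4756, 0.1363, 0.2563]
tool_rot: [0.498, 1.57, 0.032]
contact_force: [-0.3, -0.4, -1.4]
opening: 0.014
```

```bash
python3 -c "
from h import *
plan([.5148,-.1885,.255],30)"
```

```text
t 4.75 tcp [0.4756 0.1363 0.2563] F [-0.3 -0.4 -1.4] T [-0.09 -0.07  0.01] open 0.014 q [ 0.12  0.26  1.55 -0.    1.32  0.59]
jaw yaw -26.74 tilt 0.06
dp [ 0.0013 -0.2724  0.1812]
turn [-56.74   0.07  -0.  ]
```

Emit:
move_arm(deltas=[{"dp":[0,-0.014,0.009],"turn":[-3,0,0]},{"dp":[0,-0.04,0.027],"turn":[-8,0,0]},{"dp":[0,-0.07,0.047],"turn":[-14,0,0]},{"dp":[0,-0.105,0.07],"turn":[-20,0,0]},{"dp":[0,-0.14,0.093],"turn":[-27,0,0]},{"dp":[0,-0.175,0.116],"turn":[-34,0,0]},{"dp":[0,-0.21,0.14],"turn":[-41,0,0]},{"dp":[0,-0.24,0.16],"turn":[-48,0,0]},{"dp":[0,-0.262,0.174],"turn":[-53,0,0]},{"dp":[0,-0.272,0.181],"turn":[-56,0,0]}])

```text
time: 5.75
tool_pos: [0.5141, -0.1904, 0.2539]
tool_rot: [2.373, 1.568, 2.885]
contact_force: [0.5, 0.6, -1.9]
opening: 0.0137
```

```bash
python3 -c "
from h import *
plan([.5148,-.1885,.255],82.5)"
```

```text
t 5.75 tcp [ 0.5141 -0.1904  0.2539] F [ 0.5  0.6 -1.9] T [ 0.02 -0.19  0.01] open 0.0137 q [-0.49  0.37  1.41 -0.    1.37 -1.01]
jaw yaw 29.3 tilt 0.16
dp [-0.0011  0.0013  0.0015]
turn [-53.2   -0.06  -0.16]
```

Emit:
move_arm(deltas=[{"dp":[0,0,0],"turn":[-6,0,0]},{"dp":[0,0.001,0.001],"turn":[-13,0,0]},{"dp":[0,0.001,0.001],"turn":[-20,0,0]},{"dp":[0,0.001,0.001],"turn":[-27,0,0]},{"dp":[0,0.001,0.001],"turn":[-34,0,0]},{"dp":[0,0.001,0.001],"turn":[-41,0,0]},{"dp":[0,0.001,0.001],"turn":[-47,0,0]},{"dp":[0,0.001,0.001],"turn":[-51,0,0]},{"dp":[0,0.001,0.001],"turn":[-53,0,0]},{"dp":[0,0.001,0.001],"turn":[-53,0,0]}])

```text
time: 6.75
tool_pos: [0.5146, -0.1864, 0.2544]
tool_rot: [1.242, 1.568, 2.678]
contact_force: [0.6, -0.2, -1.8]
opening: 0.0139
```

```bash
python3 -c "
from h import *
plan([.5148,-.1885,.255],82.5)
for c in ('scene','top'):
  p,d=robot.read_camera(c);o=proj(c,[[.515,-.188,.15]])[0].astype(int);cv2.imwrite('pics/%s2.png'%c,cv2.resize(p[max(0,o[1]-70):o[1]+70,o[0]-70:o[0]+70,::-1],None,fx=4,fy=4,interpolation=2))
plan(None)"
```

```text
t 6.75 tcp [ 0.5146 -0.1864  0.2544] F [ 0.6 -0.2 -1.8] T [ 0.12 -0.16 -0.01] open 0.0139 q [-0.49  0.37  1.41 -0.    1.37 -1.92]
jaw yaw 82.27 tilt 0.15
dp [-0.0006 -0.0005 -0.0021]
turn [-0.23  0.05 -0.14]
t 6.85 tcp [ 0.5148 -0.1865  0.2548] F [-0.5  0.8 -2. ] T [ 0.05 -0.2   0.05] open 0.0139 q [-0.49  0.36  1.41 -0.    1.37 -1.92]
jaw yaw 82.2 tilt 0.1
```

View pics/scene2.png

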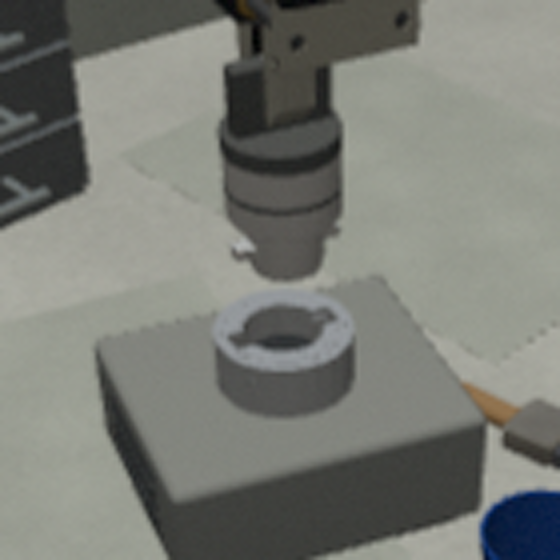

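View pics/top2.png

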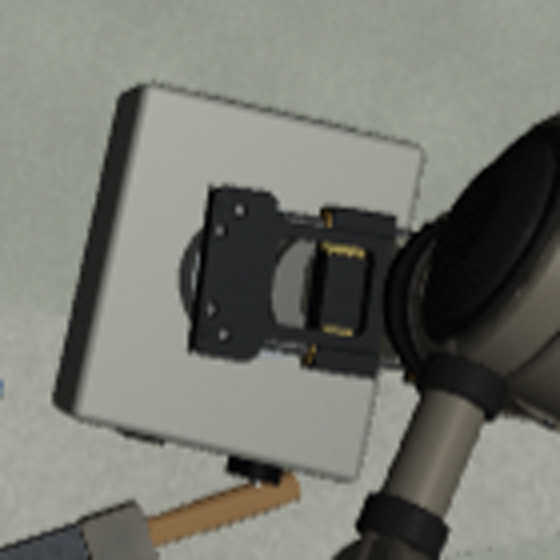

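Emit:
move_arm(deltas=[{"dp":[0.005,0,-0.002],"turn":[0,0,0]},{"dp":[0.012,0,-0.002],"turn":[0,0,0]},{"dp":[0.02,0,-0.002],"turn":[0,0,0]},{"dp":[0.027,0,-0.002],"turn":[0,0,0]},{"dp":[0.033,0,-0.002],"turn":[0,0,0]},{"dp":[0.037,0,-0.002],"turn":[0,0,0]},{"dp":[0.04,0,-0.002],"turn":[0,0,0]},{"dp":[0.043,0,-0.002],"turn":[0,0,0]},{"dp":[0.046,0,-0.002],"turn":[0,0,0]},{"dp":[0.046,0,-0.002],"turn":[0,0,0]}])

```text
time: 7.85
tool_pos: [0.5148, -0.1886, 0.2094]
tool_rot: [1.328, 1.57, 2.764]
contact_force: [1.0, 0.0, -1.7]
opening: 0.0141
```

```bash
python3 -c "
from h import *
for c in ('scene',):
  p,d=robot.read_camera(c);o=proj(c,[[.515,-.188,.15]])[0].astype(int);cv2.imwrite('pics/%s3.png'%c,cv2.resize(p[max(0,o[1]-50):o[1]+50,o[0]-50:o[0]+50,::-1],None,fx=6,fy=6,interpolation=2))
plan([.5148,-.1885,.1987],82.5)"
```

```text
t 7.9 tcp [ 0.5149 -0.1887  0.2096] F [-0.2 -0.2 -1.5] T [ 0.12 -0.17  0.01] open 0.0137 q [-0.49  0.4   1.49 -0.    1.26 -1.93]
jaw yaw 82.25 tilt 0.01
dp [0.0109 0.0001 0.0001]
turn [-0.25 -0.   -0.01]
```

View pics/scene3.png

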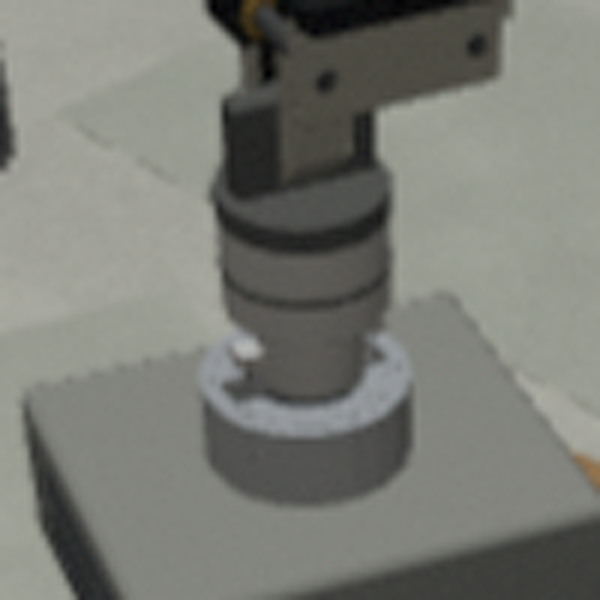

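The foot is entering the hole without contact, and the lug at (245,350) is above the slot at (238,385). I'll continue slowly.

Emit:
move_arm(deltas=[{"dp":[0.0015,0,0],"turn":[0,0,0]},{"dp":[0.003,0,0],"turn":[0,0,0]},{"dp":[0.0045,0,0],"turn":[0,0,0]},{"dp":[0.006,0,0],"turn":[0,0,0]},{"dp":[0.0075,0,0],"turn":[0,0,0]},{"dp":[0.009,0,0],"turn":[0,0,0]},{"dp":[0.0105,0,0],"turn":[0,0,0]},{"dp":[0.0115,0,0],"turn":[0,0,0]},{"dp":[0.0125,0,0],"turn":[0,0,0]},{"dp":[0.0125,0,0],"turn":[0,0,0]}])

```text
time: 8.9
tool_pos: [0.5151, -0.1887, 0.1972]
tool_rot: [-1.844, 1.57, -0.408]
contact_force: [1.5, 1.5, -2.0]
opening: 0.0137
```

```bash
python3 -c "
from h import *
plan([.5148,-.1885,.1907],82.5)"
```

```text
t 8.9 tcp [ 0.5151 -0.1887  0.1972] F [ 1.5  1.5 -2. ] T [ 0.21 -0.71 -0.04] open 0.0137 q [-0.49  0.41  1.51  0.    1.23 -1.93]
jaw yaw 82.25 tilt 0.04
dp [0.0065 0.0004 0.0002]
turn [-0.25 -0.01  0.04]
```

Emit:
move_arm(deltas=[{"dp":[0.0005,0,0],"turn":[0,0,0]},{"dp":[0.001,0,0],"turn":[0,0,0]},{"dp":[0.0015,0,0],"turn":[0,0,0]},{"dp":[0.002,0,0],"turn":[0,0,0]},{"dp":[0.002,0,0],"turn":[0,0,0]}])

```text
time: 9.4
tool_pos: [0.5152, -0.1888, 0.1953]
tool_rot: [-1.917, 1.57, -0.481]
contact_force: [2.6, 0.5, -1.0]
opening: 0.0139
```

```bash
python3 -c "
from h import *
plan([.5148,-.1885,.1907],82.5)
for c in ('scene',):
  p,d=robot.read_camera(c);o=proj(c,[[.515,-.188,.15]])[0].astype(int);cv2.imwrite('pics/%s4.png'%c,cv2.resize(p[max(0,o[1]-50):o[1]+50,o[0]-50:o[0]+50,::-1],None,fx=6,fy=6,interpolation=2))
plan(None)"
```

```text
t 9.4 tcp [ 0.5152 -0.1888  0.1953] F [ 2.6  0.5 -1. ] T [ 0.16 -0.97 -0.01] open 0.0139 q [-0.49  0.41  1.51  0.    1.22 -1.93]
jaw yaw 82.25 tilt 0.05
dp [0.0046 0.0004 0.0002]
turn [-0.25 -0.02  0.05]
t 9.45 tcp [ 0.5151 -0.1888  0.1953] F [2.4 0.6 0.3] T [ 0.14 -1.    0.02] open 0.0136 q [-0.49  0.41  1.51 -0.    1.22 -1.93]
jaw yaw 82.25 tilt 0.04
```

View pics/scene4.png

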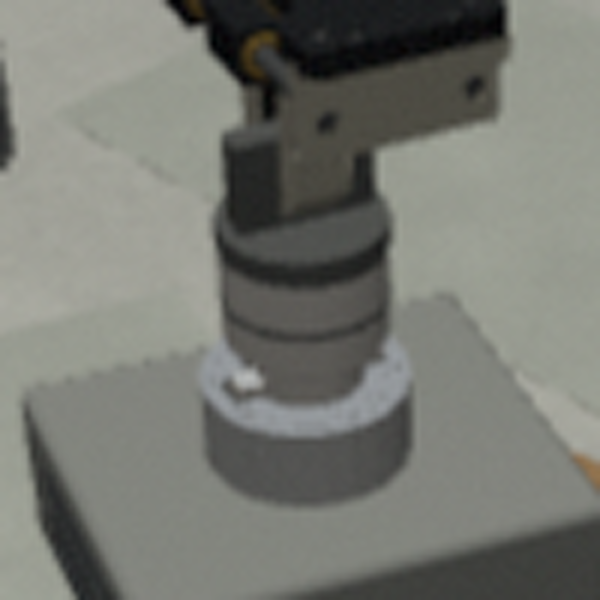

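The +x lug is at (245,378) in its slot, but pushed to the inner end with the gap on the outside. The force is +2.6 N in x, so the plug is rubbing the -x wall. I'll ease it toward +x, which is tool -y.

Emit:
move_arm(deltas=[{"dp":[0,-0.0005,0],"turn":[0,0,0]},{"dp":[0,-0.001,0],"turn":[0,0,0]},{"dp":[0,-0.001,0],"turn":[0,0,0]}])

```text
time: 9.75
tool_pos: [0.5155, -0.1888, 0.195]
tool_rot: [1.625, 1.57, 3.06]
contact_force: [1.5, -0.5, -0.5]
opening: 0.0137
```

```bash
python3 -c "
from h import *
plan([.5148,-.1885,.1907],82.5)"
```

```text
t 9.75 tcp [ 0.5155 -0.1888  0.195 ] F [ 1.5 -0.5 -0.5] T [ 0.09 -0.53 -0.02] open 0.0137 q [-0.49  0.41  1.51 -0.    1.22 -1.93]
jaw yaw 82.25 tilt 0.06
dp [0.0043 0.0008 0.0002]
turn [-0.25 -0.   -0.06]
```

Emit:
move_arm(deltas=[{"dp":[0,-0.0008,0],"turn":[0,0,0]},{"dp":[0,-0.0015,0],"turn":[0,0,0]},{"dp":[0,-0.0015,0],"turn":[0,0,0]},{"dp":[0.001,-0.0015,0],"turn":[0,0,0]},{"dp":[0.002,-0.0015,0],"turn":[0,0,0]},{"dp":[0.002,-0.0015,0],"turn":[0,0,0]}])

```text
time: 10.35
tool_pos: [0.5172, -0.189, 0.193]
tool_rot: [1.49, 1.57, 2.926]
contact_force: [-0.2, 0.4, -2.6]
opening: 0.0139
```

```bash
python3 -c "
from h import *
plan([.5148,-.1885,.1907],82.5)"
```

```text
t 10.35 tcp [ 0.5172 -0.189   0.193 ] F [-0.2  0.4 -2.6] T [ 0.07 -0.13 -0.  ] open 0.0139 q [-0.49  0.42  1.51 -0.    1.22 -1.92]
jaw yaw 82.25 tilt 0.03
dp [0.0023 0.0024 0.0001]
turn [-0.25  0.   -0.03]
```

Emit:
move_arm(deltas=[{"dp":[0.001,0,0],"turn":[0,0,0]},{"dp":[0.002,0,0],"turn":[0,0,0]},{"dp":[0.003,0,0],"turn":[0,0,0]},{"dp":[0.004,0,0],"turn":[0,0,0]},{"dp":[0.005,0,0],"turn":[0,0,0]},{"dp":[0.006,0,0],"turn":[0,0,0]},{"dp":[0.006,0,0],"turn":[0,0,0]}], squeeze=45)

```text
time: 11.05
tool_pos: [0.5175, -0.189, 0.1877]
tool_rot: [-2.017, 1.57, -0.582]
contact_force: [-2.0, 1.7, 5.1]
opening: 0.0136
```

```bash
python3 -c "
from h import *
plan([.517,-.1885,.183],82.5)"
```

```text
t 11.05 tcp [ 0.5175 -0.189   0.1877] F [-2.   1.7  5.1] T [ 0.33  0.31 -0.05] open 0.0136 q [-0.49  0.42  1.51 -0.    1.21 -1.92]
jaw yaw 82.26 tilt 0.04
dp [0.0047 0.0005 0.0005]
turn [-0.24 -0.02  0.04]
```

Emit:
move_arm(deltas=[{"dp":[0,0.0007,0.0006],"turn":[0,0,0]},{"dp":[0.001,0.0007,0.0006],"turn":[0,0,0]},{"dp":[0.002,0.0007,0.0006],"turn":[0,0,0]},{"dp":[0.003,0.0007,0.0006],"turn":[0,0,0]},{"dp":[0.004,0.0007,0.0006],"turn":[0,0,0]},{"dp":[0.004,0.0007,0.0006],"turn":[0,0,0]}])

```text
time: 11.65
tool_pos: [0.5174, -0.1889, 0.1844]
tool_rot: [-2.076, 1.568, -0.641]
contact_force: [-1.5, 0.1, 8.4]
opening: 0.0137
```

```bash
python3 -c "
from h import *
plan([.517,-.1885,.183],82.5)"
```

```text
t 11.65 tcp [ 0.5174 -0.1889  0.1844] F [-1.5  0.1  8.4] T [ 0.08  0.33 -0.01] open 0.0137 q [-0.49  0.42  1.52 -0.    1.19 -1.92]
jaw yaw 82.26 tilt 0.16
dp [0.0014 0.0004 0.0003]
turn [-0.24 -0.08  0.14]
```

Emit:
move_arm(deltas=[{"dp":[0.0005,0.0005,0],"turn":[0,0,0]},{"dp":[0.001,0.0005,0],"turn":[0,0,0]},{"dp":[0.0015,0.0005,0],"turn":[0,0,0]},{"dp":[0.002,0.0005,0],"turn":[0,0,0]},{"dp":[0.002,0.0005,0],"turn":[0,0,0]}])

```text
time: 12.15
tool_pos: [0.5172, -0.1889, 0.1828]
tool_rot: [-1.983, 1.567, -0.548]
contact_force: [-0.6, 0.2, 10.3]
opening: 0.0138
```

```bash
python3 -c "
from h import *
plan([.517,-.1885,.183],82.5)
for c in ('scene',):
  p,d=robot.read_camera(c);o=proj(c,[[.515,-.188,.15]])[0].astype(int);cv2.imwrite('pics/%s5.png'%c,cv2.resize(p[max(0,o[1]-50):o[1]+50,o[0]-50:o[0]+50,::-1],None,fx=6,fy=6,interpolation=2))
plan(None)"
```

```text
t 12.15 tcp [ 0.5172 -0.1889  0.1828] F [-0.6  0.2 10.3] T [0.11 0.08 0.06] open 0.0138 q [-0.49  0.42  1.52 -0.    1.19 -1.92]
jaw yaw 82.25 tilt 0.22
dp [-0.0002  0.0003  0.0003]
turn [-0.25 -0.09  0.21]
t 12.2 tcp [ 0.5172 -0.1888  0.1828] F [-1.1  0.1  9.4] T [0.17 0.16 0.03] open 0.0139 q [-0.49  0.42  1.52 -0.    1.19 -1.92]
jaw yaw 82.26 tilt 0.23
```

View pics/scene5.png

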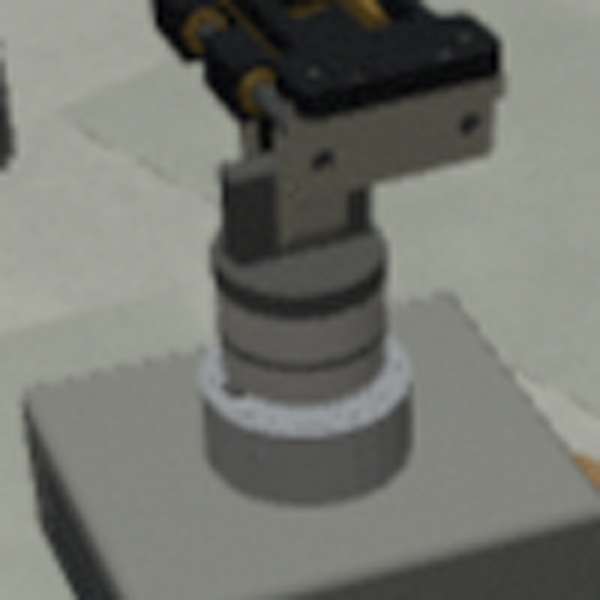

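Emit:
move_arm(deltas=[{"dp":[0.0004,0.0003,0],"turn":[1,0,0]},{"dp":[0.0007,0.0003,0],"turn":[3,0,0]},{"dp":[0.0007,0.0003,0],"turn":[6,0,0]},{"dp":[0.0007,0.0003,0],"turn":[9,0,0]},{"dp":[0.0007,0.0003,0],"turn":[12,0,0]},{"dp":[0.0007,0.0003,0],"turn":[15,0,0]},{"dp":[0.0007,0.0003,0],"turn":[18,0,0]},{"dp":[0.0007,0.0003,0],"turn":[21,0,0]},{"dp":[0.0007,0.0003,0],"turn":[24,0,0]},{"dp":[0.0007,0.0003,0],"turn":[24,0,0]}])

```text
time: 13.2
tool_pos: [0.5172, -0.1891, 0.1823]
tool_rot: [-1.608, 1.566, -0.593]
contact_force: [-0.5, -0.6, 10.2]
opening: 0.0134
```

```bash
python3 -c "
from h import *
plan([.517,-.1888,.182],42.5)"
```

```text
t 13.2 tcp [ 0.5172 -0.1891  0.1823] F [-0.5 -0.6 10.2] T [-0.04  0.05 -0.05] open 0.0134 q [-0.49  0.42  1.53 -0.    1.19 -1.5 ]
jaw yaw 58.17 tilt 0.29
dp [0.0003 0.0004 0.0002]
turn [15.67  0.03  0.28]
```

Emit:
move_arm(deltas=[{"dp":[0.0003,0,0],"turn":[2,0,0]},{"dp":[0.0003,0,0],"turn":[5,0,0]},{"dp":[0.0003,0,0],"turn":[8,0,0]},{"dp":[0.0003,0,0],"turn":[11,0,0]},{"dp":[0.0003,0,0],"turn":[14,0,0]},{"dp":[0.0003,0,0],"turn":[17,0,0]},{"dp":[0.0003,0,0],"turn":[20,0,0]},{"dp":[0.0003,0,0],"turn":[22,0,0]},{"dp":[0.0003,0,0],"turn":[24,0,0]},{"dp":[0.0003,0,0],"turn":[24,0,0]}])

```text
time: 14.2
tool_pos: [0.5172, -0.1892, 0.1821]
tool_rot: [-1.215, 1.566, -0.618]
contact_force: [0.2, -0.6, 11.4]
opening: 0.0138
```

```bash
python3 -c "
from h import *
plan([.517,-.1888,.182],0)"
```

```text
t 14.2 tcp [ 0.5172 -0.1892  0.1821] F [ 0.2 -0.6 11.4] T [-0.06  0.15 -0.01] open 0.0138 q [-0.49  0.42  1.53 -0.    1.19 -1.09]
jaw yaw 34.2 tilt 0.29
dp [0.0001 0.0004 0.0001]
turn [34.2   0.18  0.23]
```

Emit:
move_arm(deltas=[{"dp":[0,0,0],"turn":[2,0,0]},{"dp":[0,0,0],"turn":[4,0,0]},{"dp":[0,0,0],"turn":[6,0,0]},{"dp":[0,0,0],"turn":[8,0,0]},{"dp":[0,0,0],"turn":[10,0,0]},{"dp":[0,0,0],"turn":[12,0,0]}])

```text
time: 14.8
tool_pos: [0.5171, -0.1892, 0.1821]
tool_rot: [-1.022, 1.566, -0.634]
contact_force: [0.1, -0.9, 10.9]
opening: 0.0138
```

```bash
python3 -c "
from h import *
plan([.517,-.1888,.182],0)
for c in ('scene',):
  p,d=robot.read_camera(c);o=proj(c,[[.515,-.188,.15]])[0].astype(int);cv2.imwrite('pics/%s6.png'%c,cv2.resize(p[max(0,o[1]-50):o[1]+50,o[0]-50:o[0]+50,::-1],None,fx=6,fy=6,interpolation=2))
plan(None)"
```

```text
t 14.8 tcp [ 0.5171 -0.1892  0.1821] F [ 0.1 -0.9 10.9] T [-0.13  0.16  0.06] open 0.0138 q [-0.49  0.42  1.53 -0.    1.19 -0.88]
jaw yaw 22.18 tilt 0.28
dp [0.0001 0.0004 0.    ]
turn [22.18  0.19  0.21]
t 14.85 tcp [ 0.5172 -0.1892  0.1821] F [-0.7 -1.  10.5] T [-0.18  0.14  0.01] open 0.0134 q [-0.49  0.42  1.53 -0.    1.19 -0.87]
jaw yaw 22.07 tilt 0.28
```

View pics/scene6.png

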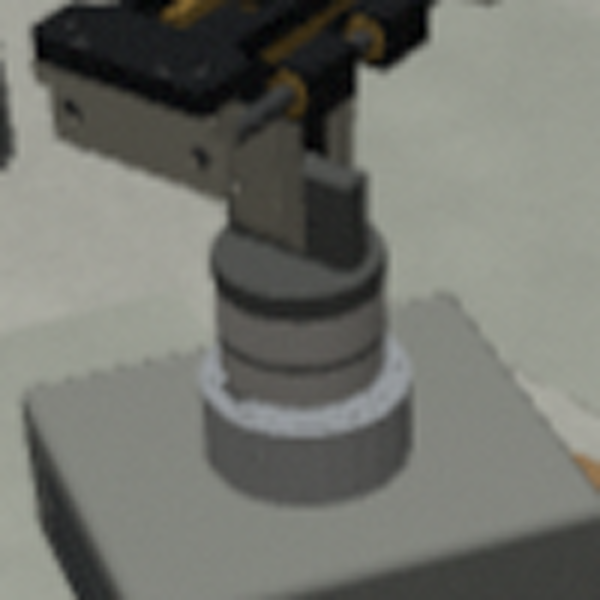

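The canister and bar turn together, the collar slot stays put at about (230,385), and there is no resisting torque. I'll keep turning.

Emit:
move_arm(deltas=[{"dp":[0,0,0.0003],"turn":[2,0,0]},{"dp":[0,0,0.0003],"turn":[4,0,0]},{"dp":[0,0,0.0003],"turn":[6,0,0]},{"dp":[0,0,0.0003],"turn":[8,0,0]},{"dp":[0,0,0.0003],"turn":[10,0,0]},{"dp":[0,0,0.0003],"turn":[12,0,0]},{"dp":[0,0,0.0003],"turn":[14,0,0]},{"dp":[0,0,0.0003],"turn":[16,0,0]},{"dp":[0,0,0.0003],"turn":[18,0,0]},{"dp":[0,0,0.0003],"turn":[20,0,0]}])

```text
time: 15.85
tool_pos: [0.5173, -0.1891, 0.1821]
tool_rot: [-0.701, 1.566, -0.663]
contact_force: [-1.0, -0.8, 10.7]
opening: 0.0138
```

```bash
python3 -c "
from h import *
plan([.517,-.1888,.182],-10.5)"
```

```text
t 15.85 tcp [ 0.5173 -0.1891  0.1821] F [-1.  -0.8 10.7] T [-0.16  0.31  0.05] open 0.0138 q [-0.49  0.42  1.53 -0.    1.19 -0.53]
jaw yaw 2.18 tilt 0.27
dp [ 0.0001  0.0003 -0.0003]
turn [12.68  0.22  0.15]
```

Emit:
move_arm(deltas=[{"dp":[0,0,0],"turn":[1,0,0]},{"dp":[0,0,0],"turn":[2,0,0]},{"dp":[0,0,0],"turn":[3,0,0]},{"dp":[0,0,0],"turn":[4,0,0]},{"dp":[0,0,0],"turn":[5,0,0]},{"dp":[0,0,0],"turn":[6,0,0]}])

```text
time: 16.45
tool_pos: [0.5172, -0.1889, 0.182]
tool_rot: [-0.591, 1.567, -0.657]
contact_force: [-1.1, -0.4, 10.0]
opening: 0.0135
```

Emit:
move_arm(deltas=[{"dp":[0,0,0],"turn":[0.5,0,0]},{"dp":[0,0,0],"turn":[1,0,0]},{"dp":[0,0,0],"turn":[1.5,0,0]},{"dp":[0,0,0],"turn":[2,0,0]}])

```text
time: 16.85
tool_pos: [0.5171, -0.1889, 0.182]
tool_rot: [-0.566, 1.567, -0.667]
contact_force: [-1.0, 0.0, 11.3]
opening: 0.0135
```

```bash
python3 -c "
from h import *
plan([.517,-.1888,.182],-10.5)"
```

```text
t 16.85 tcp [ 0.5171 -0.1889  0.182 ] F [-1.   0.  11.3] T [-0.06  0.36  0.08] open 0.0135 q [-0.49  0.43  1.53 -0.    1.19 -0.39]
jaw yaw -5.75 tilt 0.23
dp [-0.0001  0.0001 -0.0001]
turn [4.75 0.2  0.11]
```

Emit:
move_arm(deltas=[{"dp":[0,0,0],"turn":[0.5,0,0]},{"dp":[0,0,0],"turn":[1,0,0]},{"dp":[0,0,0],"turn":[1.5,0,0]},{"dp":[0,0,0],"turn":[1.5,0,0]}])

```text
time: 17.25
tool_pos: [0.5171, -0.1889, 0.1819]
tool_rot: [-0.537, 1.567, -0.664]
contact_force: [-1.2, -1.4, 10.7]
opening: 0.0136
```

```bash
python3 -c "
from h import *
plan(None)"
```

```text
t 17.25 tcp [ 0.5171 -0.1889  0.1819] F [-1.2 -1.4 10.7] T [-0.04  0.37  0.11] open 0.0136 q [-0.49  0.43  1.53 -0.    1.19 -0.36]
jaw yaw -7.24 tilt 0.23
```

Emit:
move_arm(deltas=[{"dp":[0,0,0],"turn":[0.5,0,0]},{"dp":[0,0,0],"turn":[1,0,0]},{"dp":[0,0,0],"turn":[1,0,0]}])

```text
time: 17.55
tool_pos: [0.5171, -0.1888, 0.1819]
tool_rot: [-0.511, 1.567, -0.655]
contact_force: [-0.0, 0.5, 11.3]
opening: 0.0138
```

```bash
python3 -c "
from h import *
plan(None)"
```

```text
t 17.55 tcp [ 0.5171 -0.1888  0.1819] F [-0.   0.5 11.3] T [0.07 0.41 0.1 ] open 0.0138 q [-0.49  0.43  1.53 -0.    1.19 -0.34]
jaw yaw -8.24 tilt 0.22
```

Emit:
move_arm(deltas=[{"dp":[0,0,0],"turn":[0.5,0,0]},{"dp":[0,0,0],"turn":[1,0,0]},{"dp":[0,0,0],"turn":[1,0,0]}])

```text
time: 17.85
tool_pos: [0.5169, -0.1888, 0.1819]
tool_rot: [-0.529, 1.567, -0.69]
contact_force: [-2.2, 0.2, 12.1]
opening: 0.0139
```

```bash
python3 -c "
from h import *
plan(None)"
```

```text
t 17.85 tcp [ 0.5169 -0.1888  0.1819] F [-2.2  0.2 12.1] T [0.08 0.5  0.21] open 0.0139 q [-0.49  0.42  1.53 -0.    1.19 -0.33]
jaw yaw -9.23 tilt 0.2
```

Emit:
move_arm(deltas=[{"dp":[0,0,0],"turn":[0.4,0,0]},{"dp":[0,0,0],"turn":[0.8,0,0]},{"dp":[0,0,0],"turn":[0.8,0,0]}])

```text
time: 18.15
tool_pos: [0.5167, -0.1887, 0.1819]
tool_rot: [-0.599, 1.568, -0.774]
contact_force: [-2.0, -0.1, 12.2]
opening: 0.0138
```

```bash
python3 -c "
from h import *
plan(None)"
```

```text
t 18.15 tcp [ 0.5167 -0.1887  0.1819] F [-2.  -0.1 12.2] T [0.08 0.68 0.28] open 0.0138 q [-0.49  0.42  1.53 -0.    1.19 -0.31]
jaw yaw -10.02 tilt 0.17
```

The torque rises steadily to about 0.28 Nm near the expected stop angle, so I'll stop twisting and let it spring up.

Emit:
move_arm(deltas=[{"dp":[-0.0005,0,0],"turn":[0,0,0]},{"dp":[-0.001,0,0],"turn":[0,0,0]},{"dp":[-0.0015,0,0],"turn":[0,0,0]},{"dp":[-0.002,0,0],"turn":[0,0,0]},{"dp":[-0.0025,0,0],"turn":[0,0,0]},{"dp":[-0.003,0,0],"turn":[0,0,0]},{"dp":[-0.0035,0,0],"turn":[0,0,0]},{"dp":[-0.004,0,0],"turn":[0,0,0]},{"dp":[-0.0042,0,0],"turn":[0,0,0]},{"dp":[-0.0042,0,0],"turn":[0,0,0]}])

```text
time: 19.15
tool_pos: [0.5166, -0.1886, 0.1851]
tool_rot: [-0.689, 1.569, -0.864]
contact_force: [-0.6, -0.7, 5.0]
opening: 0.0137
```

```bash
python3 -c "
from h import *
plan(None)
for c in ('scene',):
  p,d=robot.read_camera(c);o=proj(c,[[.515,-.188,.15]])[0].astype(int);cv2.imwrite('pics/%s7.png'%c,cv2.resize(p[max(0,o[1]-50):o[1]+50,o[0]-50:o[0]+50,::-1],None,fx=6,fy=6,interpolation=2))
plan(None)"
```

```text
t 19.15 tcp [ 0.5166 -0.1886  0.1851] F [-0.6 -0.7  5. ] T [-0.08  0.25  0.21] open 0.0137 q [-0.49  0.42  1.52 -0.    1.2  -0.31]
jaw yaw -10.02 tilt 0.11
t 19.2 tcp [ 0.5166 -0.1885  0.1851] F [-1.1 -1.   5.4] T [-0.08  0.23  0.21] open 0.0138 q [-0.49  0.42  1.52 -0.    1.2  -0.31]
jaw yaw -10.02 tilt 0.11
```

View pics/scene7.png

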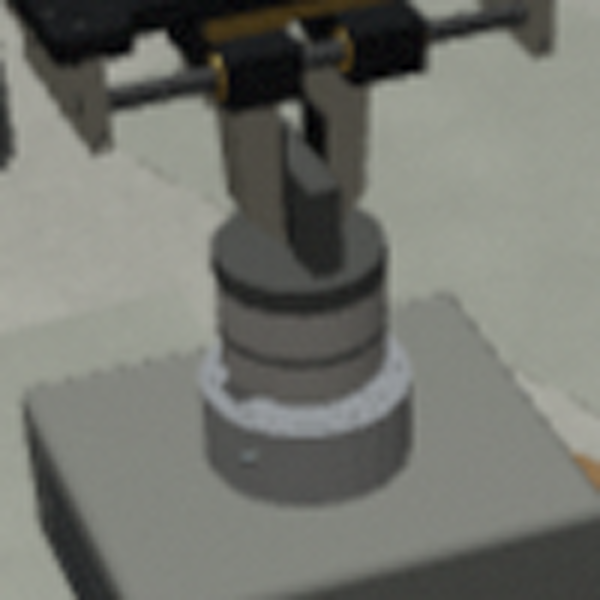

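A thin pin now shows on the collar's side at about (248,457), which means the interlock is being pressed. I'll continue easing it up.

Emit:
move_arm(deltas=[{"dp":[-0.0005,0,0],"turn":[0,0,0]},{"dp":[-0.001,0,0],"turn":[0,0,0]},{"dp":[-0.0015,0,0],"turn":[0,0,0]},{"dp":[-0.002,0,0],"turn":[0,0,0]},{"dp":[-0.002,0,0],"turn":[0,0,0]}])

```text
time: 19.7
tool_pos: [0.5164, -0.1885, 0.1864]
tool_rot: [-0.832, 1.57, -1.007]
contact_force: [0.4, -2.6, 2.5]
opening: 0.0132
```

```bash
python3 -c "
from h import *
plan(None)"
```

```text
t 19.7 tcp [ 0.5164 -0.1885  0.1864] F [ 0.4 -2.6  2.5] T [-0.46 -0.08  0.15] open 0.0132 q [-0.49  0.42  1.52 -0.    1.2  -0.31]
jaw yaw -10.05 tilt 0.05
```

Emit:
move_arm(deltas=[{"dp":[-0.0005,0,0],"turn":[0,0,0]},{"dp":[-0.001,0,0],"turn":[0,0,0]},{"dp":[-0.001,0,0],"turn":[0,0,0]}])

```text
time: 20.0
tool_pos: [0.5164, -0.1884, 0.1865]
tool_rot: [-2.068, 1.57, -2.244]
contact_force: [2.9, -4.6, -6.2]
opening: 0.014
```

```bash
python3 -c "
from h import *
plan(None)"
```

```text
t 20.0 tcp [ 0.5164 -0.1884  0.1865] F [ 2.9 -4.6 -6.2] T [-0.94 -0.71  0.16] open 0.014 q [-0.49  0.42  1.52 -0.    1.2  -0.31]
jaw yaw -10.06 tilt 0.02
```

Pulling up gives -6 N with no further rise, so the lugs bear on the rim. I'll relax by 0.6 mm and open.

Emit:
move_arm(deltas=[{"dp":[0.0003,0,0],"turn":[0,0,0]},{"dp":[0.0006,0,0],"turn":[0,0,0]},{"dp":[0.0006,0,0],"turn":[0,0,0]}])

```text
time: 20.3
tool_pos: [0.5163, -0.1884, 0.1865]
tool_rot: [-1.355, 1.57, -1.53]
contact_force: [2.1, -5.3, -6.1]
opening: 0.0134
```

Emit:
move_arm(deltas=[{"dp":[0,0,0],"turn":[0,0,0]},{"dp":[0,0,0],"turn":[0,0,0]},{"dp":[0,0,0],"turn":[0,0,0]},{"dp":[0,0,0],"turn":[0,0,0]},{"dp":[0,0,0],"turn":[0,0,0]},{"dp":[0,0,0],"turn":[0,0,0]}], hand=0.05)

```text
time: 20.9
tool_pos: [0.5162, -0.188, 0.1868]
tool_rot: [2.632, 1.571, 2.456]
contact_force: [-0.0, 0.1, 0.5]
opening: 0.0496
```

Emit:
move_arm(deltas=[{"dp":[-0.005,0,0],"turn":[0,0,0]},{"dp":[-0.015,0,0],"turn":[0,0,0]},{"dp":[-0.03,0,0],"turn":[0,0,0]},{"dp":[-0.05,0,0],"turn":[0,0,0]},{"dp":[-0.07,0,0],"turn":[0,0,0]},{"dp":[-0.09,0,0],"turn":[0,0,0]},{"dp":[-0.1,0,0],"turn":[0,0,0]},{"dp":[-0.1,0,0],"turn":[0,0,0]}])

```text
time: 21.7
tool_pos: [0.5168, -0.1884, 0.2887]
tool_rot: [-0.341, 1.567, -0.517]
contact_force: [-0.2, -0.1, -0.6]
opening: 0.0497
```

```bash
python3 -c "
from h import *
plan(None)
for c in ('scene','top'):
  p,d=robot.read_camera(c);np.savez('pics/%s8.npz'%c,p=p,d=d);cv2.imwrite('pics/%s8f.png'%c,p[:,:,::-1]);o=proj(c,[[.515,-.188,.15]])[0].astype(int);cv2.imwrite('pics/%s8.png'%c,cv2.resize(p[max(0,o[1]-50):o[1]+50,o[0]-50:o[0]+50,::-1],None,fx=6,fy=6,interpolation=2))"
```

```text
t 21.7 tcp [ 0.5168 -0.1884  0.2887] F [-0.2 -0.1 -0.6] T [-0.02 -0.13 -0.03] open 0.0497 q [-0.49  0.35  1.34 -0.    1.45 -0.31]
jaw yaw -10.05 tilt 0.21
```

View pics/scene8.png

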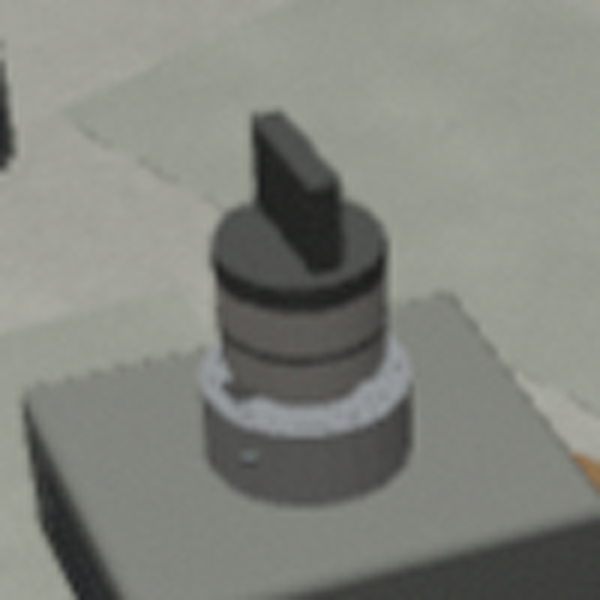

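View pics/scene8f.png

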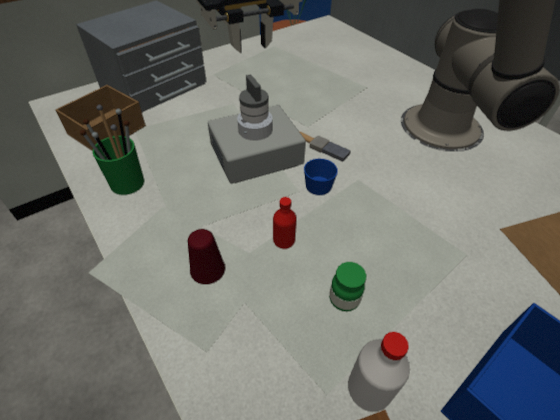

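The canister stands upright in the collar with the pin out at (248,457), and the other things look unmoved. I'll move the arm aside and measure the lock from the top view.

```bash
python3 -c "
from h import *
plan([.40,-.46,.289])"
```

```text
t 21.8 tcp [ 0.516  -0.188   0.2863] F [ 0.1 -0.  -0. ] T [-0.03 -0.11  0.01] open 0.0498 q [-0.49  0.35  1.35 -0.    1.44 -0.31]
jaw yaw -10.05 tilt 0.03
dp [-0.0026 -0.2881 -0.0668]
```

Emit:
move_arm(deltas=[{"dp":[-0.003,-0.03,-0.007],"turn":[0,0,0]},{"dp":[-0.003,-0.06,-0.014],"turn":[0,0,0]},{"dp":[-0.003,-0.1,-0.023],"turn":[0,0,0]},{"dp":[-0.003,-0.14,-0.032],"turn":[0,0,0]},{"dp":[-0.003,-0.18,-0.042],"turn":[0,0,0]},{"dp":[-0.003,-0.22,-0.05],"turn":[0,0,0]},{"dp":[-0.003,-0.25,-0.058],"turn":[0,0,0]},{"dp":[-0.003,-0.275,-0.063],"turn":[0,0,0]},{"dp":[-0.003,-0.288,-0.067],"turn":[0,0,0]},{"dp":[-0.003,-0.288,-0.067],"turn":[0,0,0]}])

```text
time: 22.8
tool_pos: [0.399, -0.4608, 0.2884]
tool_rot: [2.425, 1.569, 2.248]
contact_force: [-0.4, 0.1, 0.3]
opening: 0.0501
```

```bash
python3 - <<'E'
from h import *
plan(None)
p,d=robot.read_camera("top");s,sd=robot.read_camera("scene")
i=robot.camera_info("top");R,t=np.array(i['R']),np.array(i['t'])
v,u=np.mgrid[0:420,0:560]
X=(np.dstack([(u-i['cx'])/i['fx']*d,(v-i['cy'])/i['fy']*d,d])-t)@R
Z=np.where(d>0,X[...,2],np.nan)
near=np.hypot(X[...,0]-.515,X[...,1]+.188)<.05
b=near&(Z>.205)&(Z<.235);print("bar top z",np.median(Z[b]),b.sum())
P=ray("top",np.argwhere(b)[:,::-1],.218)[:,:2];w=np.linalg.eigh(np.cov(P.T))[1][:,1]
print("bar centre",P.mean(0),"yaw",np.degrees(np.arctan2(w[1],w[0])),cv2.minAreaRect(P.astype(np.float32)))
l=near&(Z>.172)&(Z<.19);print("lid z",np.median(Z[l]),l.sum())
A=np.c_[X[l][:,:2],np.ones(l.sum())];print("lid slope",np.linalg.lstsq(A,X[l][:,2],rcond=None)[0][:2])
o=proj("scene",[[.515,-.188,.1]])[0].astype(int);print(o)
c=s[o[1]-25:o[1]+15,o[0]-30:o[0]+30,::-1];cs=cv2.resize(c,None,fx=10,fy=10,interpolation=cv2.INTER_CUBIC)
cv2.imwrite("pics/pin.png",cs);cv2.imwrite("pics/top9.png",p[:,:,::-1])
E
```

```text
t 22.8 tcp [ 0.399  -0.4608  0.2884] F [-0.4  0.1  0.3] T [-0.03 -0.11 -0.02] open 0.0501 q [-0.98  0.47  1.16 -0.    1.52 -0.81]
jaw yaw -10.17 tilt 0.12
bar top z 0.2179813465219787 207
bar centre [ 0.51479923 -0.18620193] yaw 80.26695758707729 ((0.5148356556892395, -0.18596109747886658), (0.06029811501502991, 0.013965986669063568), 80.24627685546875)
lid z 0.1801858051746686 623
lid slope [-0.00093798 -0.01301138]
[255 124]
```

View pics/pin.png

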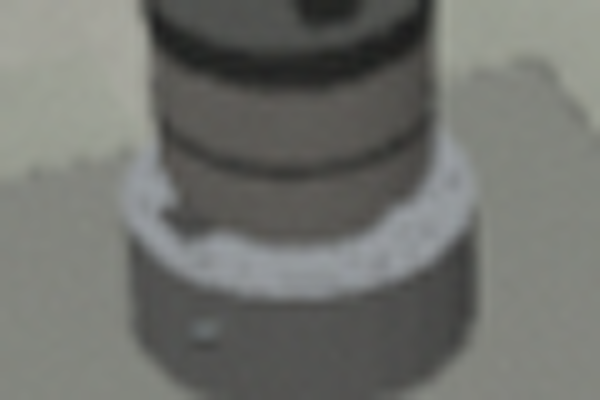

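View pics/top9.png

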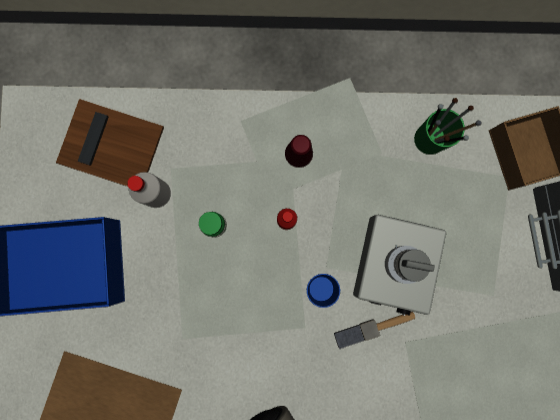

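```bash
python3 - <<'E'
from h import *
s,d=robot.read_camera("scene")
i=robot.camera_info("scene");R,t=np.array(i['R']),np.array(i['t'])
v,u=np.mgrid[0:420,0:560]
X=(np.dstack([(u-i['cx'])/i['fx']*d,(v-i['cy'])/i['fy']*d,d])-t)@R
x,y,z=X[...,0],X[...,1],X[...,2]
m=(z>.088)&(z<.117)&(np.hypot(x-.515,y+.188)<.06)
A=np.c_[2*x[m],2*y[m],np.ones(m.sum())];s0=np.linalg.lstsq(A,x[m]**2+y[m]**2,rcond=None)[0];r0=np.sqrt(s0[2]+s0[0]**2+s0[1]**2)
print("fit centre",s0[:2],"r",r0)
r=np.hypot(x-s0[0],y-s0[1])-r0
print((r[128:136,240:254]*1000).round(1))
print((z[128:136,240:254]*1000).round(0))
print(s[130:135,242:250].sum(2))
k=m&(r>.0025);print([(u[k],v[k],(r[k]*1000).round(1),np.degrees(np.arctan2(y[k]-s0[1],x[k]-s0[0])).round(0))])
E
```

```text
fit centre [ 0.51892282 -0.18331594] r 0.038745367689075196
[[ 1.4  1.2  1.6  0.3  1.2  0.6  0.3 -0.6 -0.1  0.5 -2.3 -1.8 -3.1 -1.2]
 [ 1.   1.   1.2  0.   0.2  0.6 -0.2 -0.5  0.4  1.  -0.1 -2.1  0.7 -1.5]
 [ 1.7  1.   1.5  2.   0.3 -0.2 -1.2 -1.9  0.4 -0.4  0.2 -0.2 -2.7 -0.9]
 [ 1.2  1.   0.2  0.2  0.3 -1.3 -1.3 -2.3 -1.1  1.5  0.1 -1.3 -1.  -0.7]
 [ 1.4  1.9  1.2  0.4  5.6  4.   3.8  1.3  2.2 -1.1 -0.4  2.7 -0.3  0. ]
 [ 1.   0.3  1.8  0.8  5.9  7.3 -0.2  0.1  1.1 -0.1 -1.2 -1.2 -2.6 -3.6]
 [ 0.7  1.4  1.2 -0.4 -0.4 -0.7 -0.7 -0.  -0.6 -0.5  0.5 -1.1 -0.9 -0.3]
 [ 0.7  1.3  1.3 -0.5  0.8  0.8 -2.6 -1.8 -0.9  0.5 -1.6 -0.6  1.9  0.8]]
[[107. 110. 113. 113. 116. 117. 117. 118. 119. 120. 118. 119. 118. 120.]
 [103. 107. 109. 110. 112. 114. 114. 115. 116. 117. 117. 116. 118. 117.]
 [101. 104. 107. 109. 109. 110. 110. 111. 113. 113. 114. 114. 113. 115.]
 [ 97. 100. 102. 104. 106. 106. 107. 107. 109. 112. 111. 111. 111. 112.]
 [ 94.  99. 100. 101. 108. 108. 109. 108. 109. 107. 108. 111. 109. 110.]
 [ 90.  93.  98.  99. 106. 108. 102. 104. 105. 105. 105. 105. 104. 104.]
 [ 86.  92.  94.  94.  96.  97.  99. 101. 101. 102. 103. 102. 103. 104.]
 [ 83.  88.  91.  91.  95.  96.  94.  96.  98. 100.  99. 100. 102. 101.]]
[[244 242 242 247 255 255 248 244]
 [244 247 279 307 290 258 244 247]
 [240 244 280 300 280 253 243 245]
 [246 243 220 213 227 248 248 245]
 [247 249 243 248 248 247 251 246]]
[(array([272, 272, 272, 238, 272, 238, 239, 238, 272, 238, 239, 244, 245,
       246, 251, 244, 245, 253]), array([121, 125, 126, 127, 127, 128, 128, 129, 129, 130, 130, 132, 132,
       132, 132, 133, 133, 137]), array([2.5, 2.6, 2.5, 2.7, 2.6, 2.9, 2.6, 3. , 2.5, 3.2, 2.6, 5.6, 4. ,
       3.8, 2.7, 5.9, 7.3, 2.7]), array([142., 140., 141., -24., 140., -24.,  -9., -27., 140., -29., -11.,
        22.,  24.,  28.,  45.,  22.,  27.,  50.]))]
```

The pin stands about 5–6 mm out (noisy depth reading), within the locked range. The canister is at seat height and the arm is clear, so I'm handing in.

```bash
python3 -c "
from cell import robot
print(robot.hand_in())"
```

```text
the job is handed in; nothing more can be done
None
```

I took the canister by its bar, seated it in the collar and twisted it clockwise until it latched. Then I let it spring up under the rim, released it and moved the arm clear. The job was handed in at about 23 s.

- **Slots:** I found them by eye in the top view, at about -7.5° yaw. I did not search for them by turning. The lugs went straight in, and I corrected about 2 mm in x by force while lowering.
- **Twist:** I pushed to about 1 mm above the bottom with roughly 10–12 N, then turned until the torque rose to about 0.28 Nm. The final bar angle is 80.3°, about 92° of the 93° turn.
- **Lock:** The lid top is at 0.180 m and the bar top at 0.218 m, which matches the seat height. A gentle upward pull of about 6 N was held by the rim. The interlock pin stands about 4–7 mm out of the collar, though that depth reading is noisy.
- **Disagreements:** Two readings looked off, and I put both down to depth noise and calibration:
  - The lid showed an apparent slope of about 0.7° in the depth data.
  - The bar centre read about 2 mm from the hole centre.
- **Other things:** They look unmoved in the top and scene views, compared by eye only.

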